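# Set a cocoa canister up for the label scanner

## Robot

A 6-joint arm with a two-finger parallel gripper is mounted at the origin on the work surface. World frame = base frame: x ahead of the robot, y to its left, z up, the work surface at z = 0. Lengths are in m, angles in rad, forces in N, time in s.
With the tool pointing down it reaches from about 0.3 to 1 m from the base axis. Payload 5.1 kg.
Tool frame: the origin (TCP) lies midway between the tips of the shut fingers; the grasp point (between the pads) lies manip.pinch_z behind it (manip.pinch_z is the distance from the TCP to the grasp point, in m); z points along the fingers, y is the direction in which the jaws open and shut (so a half turn about z gives the same grasp; the last joint's range is limited). The gripper opens to 95 mm and grips with 3 to 60 N. Pads are 20 mm wide; open, the fingers measure 119 mm over their backs; the gripper's body (75 mm by 180 mm) begins 59 mm behind the grasp point.
Start: joints at [-0.083, 0.124, 1.65, -0, 1.367, -0.083], TCP at [0.65, -0, 0.215] pointing down, gripper open.
Joint ranges: [-2.61, 2.61], [-1.02, 2.33], [0.03, 2.71], [-1.35, 4.49], [0.32, 2.68], [-2.91, 2.91]. Speed limits (rad/s): [2.57, 2.57, 3.14, 3.14, 3.14, 3.14].

## Interface

Orientations are given as [roll, pitch, yaw] about the fixed x, y, z axes, in that order (R = Rz(yaw) Ry(pitch) Rx(roll)).
In Python, from bench import manip gives the robot as it stands.
- The arm moves only by the tool drive_tool, never from a script. Its argument "moves" is a list of rows, each an object of numbers: "rx", "ry", "rz": the turn, a rotation vector about the tool's x, y, z in degrees; "dx", "dy", "dz": the shift along the tool's x, y, z in mm; "jaw": the gripper command: -1 is fully open, 1 is shut, values between are in proportion. In form: [{"rx": .., "ry": .., "rz": .., "dx": .., "dy": .., "dz": .., "jaw": ..}, ...]. A call has 1 to 12 rows; each row is the pose to reach, as a shift and turn from the pose measured when the call began, along the tool's axes at that moment; what a row does not reach only later rows make up. A row lasts 1/8 s, in which the tool goes at most 62.5 mm and 10.7 degrees, less where a joint would pass 70% of its speed; a pose out of reach is approached as far as the arm can. A call with a gripper value outside its range is refused whole. The fingers move at their own pace and stop on an object; "force" is the grip in N (left out, the last holds). Time passes only in rows, so rows that repeat a pose let the fingers close. It gives the time, the measured TCP pose, the force and the opening at its end, in the units of the state.
- manip.read_state(): the state, without advancing time (a new reading comes with each control period).
- manip.get_image(name): name is "scene" or "side" or "wrist"; returns the picture (420x560x3 uint8, red, green, blue); there is no depth.
- manip.camera_info(name): a dict with "intrinsics" (3x3 intrinsics, pixels), "R" (3x3) and "t" (3): a world point X has camera coordinates R X + t; the wrist camera has in their place "T_tool_cam" (4x4, takes a point from camera to tool coordinates, whose origin is the TCP and whose axes are the flange's). Camera axes: x right, y down, z forward; pixel columns grow to the right and rows downward; lengths in m; the calibration is good to about 2 mm. A picture is of the moment at which its call begins: read the wrist's pose just before it. camera_info takes no time and is no camera call.
- manip.finish_job(): hands the job in, once; it reports no verdict.
Trained networks look in the newest picture that a camera, given by its name, has taken for a name from the list of things; names that differ only in an ending like _2 or _b are one class to them, and where a whole thing is asked for, a point or a joint stands for the part that bears it (a point fixed in the world has none). Each returns a list of dicts, best first, with "conf" (0 to 1); they miss things now and then, are a little off and sometimes report something else, mostly with a low value. They report only what shows in the picture. A call takes as long as a camera call. They do not tell look-alikes from the thing itself.
- manip.boxes_of(camera, thing): "box" ([left, top, right, bottom] as shares, 0 to 1, of the picture: columns of its width, rows of its height, round what is visible of it).
The state is a dict: "time_s": time; "joint_pos": joint angles; "qd": joint speeds; "tau": joint torques, N m; "position": TCP position; "tool_rot": TCP orientation; "ft_force": force on the tool from outside, world axes, zero at the start; "moment": the same for the moment, N m; "opening": opening from 0.0 (shut) to 1.0 (fully open).
Only numpy, scipy, OpenCV 4.12 (cv2) and the standard library are available. Lean on these libraries where they do the work, as an engineer would, in place of code of your own. Each camera call takes 0.05 s, during which the arm holds its last target. There are 200 camera calls.

## Task

Lay the aluminium spacer bar flat on the bench, long side flush against the front face of the white scanner block and centred on it, and let go of it. Then stand the labelled canister on the bench right up against the other long side of the bar, in the middle of the scanner, turned so that its label faces the scanner window. Keep the canister upright throughout and leave everything else where it is.

Things in the scene. Friction and masses are not known exactly. Their poses are not given: they have to be found in the camera images.
- scanner: White scanner block fixed to the bench, 90 mm deep (x) by 120 mm wide (y) by 70 mm high. Origin: centre of its underside. Its front face, with a dark window (80 x 30 mm, centre 48 mm up), looks along its own -x; a black strip runs along the front edge of its top, above the window.
- scan_face (a point): Point at bench height at the foot of the scanner's front face, in the middle of its width; axes as the scanner's: -x points out of the face, y runs along the face, z up.
- bar: Loose plain aluminium spacer bar, 200 mm long (own x), 30 mm wide (y), 20 mm high (z), 0.3 kg, lying flat on the bench. Origin: centre of its underside. Its two long sides are alike.
- canister: Loose round dark brown cocoa canister with a white lid, 60 mm in diameter (lid 61 mm), 120 mm high, about 0.35 kg, standing upright. Origin: centre of its underside, z up. Its own +x points through the middle of its white label with dark bars; a dark lid tab (22 mm wide, 4 mm thick, 118 mm up) sticks out 18 mm past the lid on the same side, above the label. No other canister has a label or a tab.
- label (a point): Middle of the label on the canister's surface: 30 mm from the axis along the canister's +x, 58 mm up.
- heart_near: Bystander: loose iced gingerbread heart, about 90 mm across, 15 mm thick, near the robot. Origin: about its middle, underside.
- heart_far: Bystander: a second such heart, on the far side of the bench.
- shaker: Bystander: steel sugar shaker with a domed top, 60 mm in diameter, 98 mm high, standing. Origin: centre of its underside.
- jar: Bystander: glass jar with a white cap, 66 mm in diameter, 90 mm high, standing, no label. Origin: centre of its underside.
- spatula: Bystander: spatula lying on the bench on the robot's right. Origin: on its underside.
- brush: Bystander: pastry brush lying on the far side. Origin: on its underside.
- bowl: Bystander: steel bowl, 120 mm across, 50 mm high, at the far left. Origin: centre of its underside.
Not all that is in view belongs to the job. Leave any green look-alike of the bar alone.

How it is judged:
By the outcome, as a careful person would: the job done as asked, in the order asked, and still so for the second after the job is handed in, with the robot touching nothing.
It also fails if it takes over 72 s, if anything falls off the work surface, if the arm or the gripper's body presses on something with over 40 N, if the wrist force passes 120 N, or if a joint passes its speed limit or range.

## Working session

There is one attempt and no reset: what is moved stays moved. The work goes in short steps, Python scripts to look and compute and a tool call to move; the robot and the scene stay as the last step left them, time stands still between calls to the robot, and variables do not carry over. Pictures are saved under pics/ and viewed, about 8 in all and at most 12, crops included, and the job is handed in when it is done.

Besides the shell and the picture viewer there is one more tool, called after "Call:" by a JSON object that holds its "fn" and its "kwargs". drive_tool: Moves the arm, as the interface text tells. Its arguments: {"type":"object","properties":{"moves":{"type":"array"},"force":{"type":"number"}},"required":["moves"]}

```bash
mkdir -p pics
cat > h.py <<'E'
import numpy as np, cv2
from bench import manip
def save(im,n): cv2.imwrite('pics/'+n+'.png',cv2.cvtColor(np.asarray(im),cv2.COLOR_RGB2BGR))
def cam(c):
    i=manip.camera_info(c); return np.array(i['intrinsics']),np.array(i['R']),np.array(i['t'])
def proj(c,X):
    K,R,t=cam(c); p=(K@(R@np.atleast_2d(X).T+t[:,None])); return (p[:2]/p[2]).T
def unproj(c,uv,z):
    K,R,t=cam(c); C=-R.T@t; out=[]
    for u,v in np.atleast_2d(uv):
        d=R.T@np.linalg.solve(K,[u,v,1]); out.append(C+d*(z-C[2])/d[2])
    return np.array(out)
E
python3 - <<'E'
from h import *
a=manip.get_image('scene');b=manip.get_image('side')
save(a,'scene0');save(b,'side0')
for c in('scene','side'):
    K,R,t=cam(c); print(c,K.tolist(),-R.T@t, R[2])
    for th in('bar','canister','scanner','jar','shaker'):
        print(th,[(np.round(np.array(d['box'])*[560,420,560,420]).tolist(),round(d['conf'],2)) for d in manip.boxes_of(c,th)])
print(manip.read_state()); print(manip.pinch_z, manip.camera_info('wrist'))
E
```

```text
scene [[460.6970497031745, 0.0, 278.6582216905807], [0.0, 460.6970497031745, 204.0190367546623], [0.0, 0.0, 1.0]] [ 1.16208799 -0.76718768  0.96558553] [-0.50385185  0.55014192 -0.66594082]
bar [([268.0, 206.0, 323.0, 247.0], 0.86), ([303.0, 115.0, 313.0, 137.0], 0.46), ([338.0, 249.0, 370.0, 279.0], 0.32)]
canister [([191.0, 240.0, 225.0, 290.0], 0.66)]
scanner [([189.0, 242.0, 225.0, 287.0], 0.67), ([333.0, 162.0, 381.0, 200.0], 0.61)]
jar [([164.0, 207.0, 190.0, 247.0], 0.64), ([193.0, 239.0, 224.0, 288.0], 0.48)]
shaker [([270.0, 271.0, 297.0, 314.0], 0.79)]
side [[410.4344086290665, 0.0, 281.96789565303186], [0.0, 410.4344086290665, 204.93429404986293], [0.0, 0.0, 1.0]] [ 0.04994094 -1.02201814  0.74113535] [ 0.35566194  0.76558709 -0.53607927]
bar [([256.0, 202.0, 312.0, 223.0], 0.63), ([138.0, 167.0, 185.0, 185.0], 0.63)]
canister [([313.0, 231.0, 340.0, 279.0], 0.83)]
scanner [([235.0, 151.0, 274.0, 184.0], 0.98)]
jar [([240.0, 246.0, 263.0, 287.0], 0.76)]
shaker [([356.0, 211.0, 379.0, 243.0], 0.93)]
{'time_s': 0.6, 'joint_pos': array([-8.26091165e-02,  1.23745001e-01,  1.65
[... 415 characters left out ...]
-05, 1.57076361e+00]), 'ft_force': array([0.10554314, 0.67760075, 1.41110925]), 'moment': array([-0.0237958 ,  0.02177954, -0.02142066]), 'opening': 1.001624581326636}
0.0188 {'intrinsics': array([[303.65250666,   0.        , 282.86821709],
       [  0.        , 303.65250666, 212.0724117 ],
       [  0.        ,   0.        ,   1.        ]]), 'T_tool_cam': array([[-3.08911350e-05, -9.60126005e-01, -2.79567619e-01,
         7.99553126e-02],
       [ 9.99999421e-01,  2.71151072e-04, -1.04171690e-03,
        -1.40562712e-03],
       [ 1.07598454e-03, -2.79567489e-01,  9.60125440e-01,
        -1.70900993e-01],
       [ 0.00000000e+00,  0.00000000e+00,  0.00000000e+00,
         1.00000000e+00]])}
```

View pics/scene0.png

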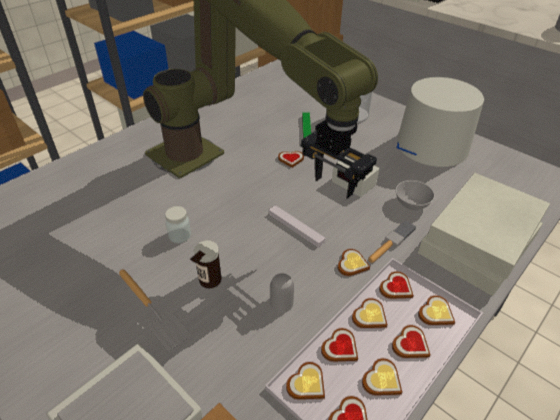

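View pics/side0.png

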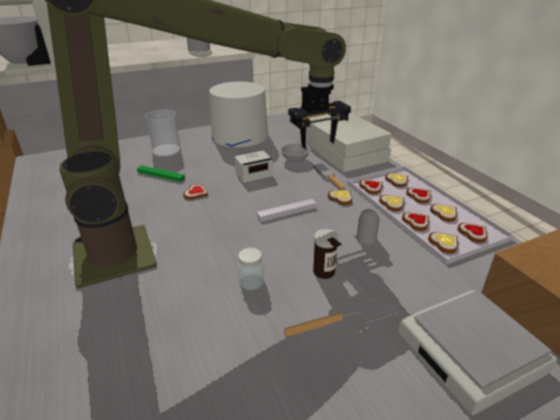

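The aluminium bar is at scene (296,227) and side (285,211). The green look-alike is at scene (306,125) and side (161,174), so I leave it. The labelled, tabbed canister is at scene (207,265) and side (326,254). The jar (176,224 scene) has no label. The scanner is at side (254,167), with its window facing the camera. I'll enlarge these to confirm.

Run:
```python
import cv2,numpy as np
a=cv2.imread('pics/side0.png');b=cv2.imread('pics/scene0.png')
def crop(im,x,y,w,h,s): return cv2.resize(im[y:y+h,x:x+w],None,fx=s,fy=s,interpolation=cv2.INTER_CUBIC)
A=crop(a,225,145,100,75,4);B=crop(a,290,220,100,75,4)
C=crop(b,260,195,100,75,4);D=crop(b,175,230,100,75,4)
cv2.imwrite('pics/m1.png',np.vstack([np.hstack([A,B]),np.hstack([C,D])]))
```

```text
(no output)
```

View pics/m1.png

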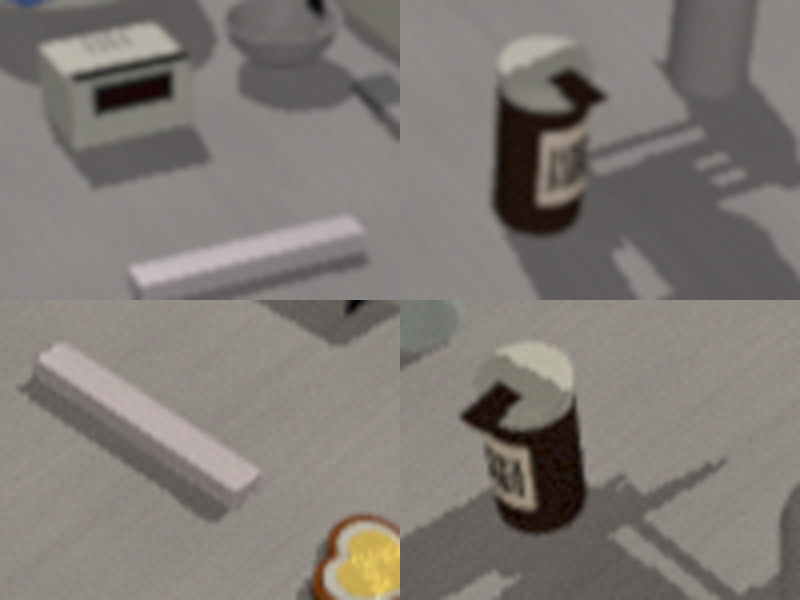

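The crop confirms three things. The bar is plain and pale. The canister has its label and dark tab (tip near side (339,242), scene (193,261)). The scanner has its window and black strip. Next I'll fit poses.

```bash
cat > fit.py <<'E'
from h import *
from scipy.optimize import least_squares
def fitpose(pts,x0):  # pts: list of (cam, local xyz mm, uv); returns x,y,yaw
    def f(p):
        c,s=np.cos(p[2]),np.sin(p[2]); r=[]
        for cm in ('scene','side'):
            q=[k for k in pts if k[0]==cm]
            if not q: continue
            L=np.array([k[1] for k in q])/1e3; uv=np.array([k[2] for k in q])
            X=np.c_[p[0]+c*L[:,0]-s*L[:,1],p[1]+s*L[:,0]+c*L[:,1],L[:,2]]
            r.append((proj(cm,X)-uv).ravel())
        return np.concatenate(r)
    best=min((least_squares(f,[x0[0],x0[1],a],loss='soft_l1') for a in np.arange(-3,3.2,.6) ),key=lambda r:r.cost)
    return best.x, f(best.x)
E
python3 - <<'E'
from fit import *
S=lambda u,v:(225+u/4,145+v/4)
sc=[('side',(-45,60,70),S(72,78)),('side',(-45,-60,70),S(188,52)),('side',(-45,60,0),S(78,148)),('side',(-45,-60,0),S(192,125)),('side',(45,60,70),S(40,42)),('side',(45,-60,70),S(150,22))]
g=unproj('side',[S(130,110)],0.03)[0]; p,r=fitpose(sc,g); print('scanner',p,np.degrees(p[2]),r.round(1))
P=lambda u,v:(260+u/4,195+(v-300)/4)
# bar in scene: near-bottom visible edge
bar=[('scene',(100,15,20),P(40,358)),('scene',(100,-15,20),P(62,343)),('scene',(-100,-15,20),P(261,474)),('scene',(-100,15,20),P(238,492)),('scene',(-100,15,0),P(238,508)),('scene',(100,15,0),P(38,378)),('scene',(-100,-15,0),P(260,486)),
 ('side',(100,0,10),S(130,272)) if 0 else ('side',(-100,15,20),S(366,230))]
g=unproj('scene',[P(150,420)],0.02)[0];bar=bar[:-1]
p,r=fitpose(bar,g);print('bar',p,np.degrees(p[2]),r.round(1))
c,s=np.cos(p[2]),np.sin(p[2])
for q in [(100,15),(100,-15),(-100,-15),(-100,15)]:
    print(q,(proj('side',[p[0]+(c*q[0]-s*q[1])/1e3,p[1]+(s*q[0]+c*q[1])/1e3,.02])[0]-[225,145])*4)
T=lambda u,v:(290+(u-400)/4,220+v/4); D=lambda u,v:(175+(u-400)/4,230+(v-300)/4)
can=[('side',(0,0,120),T(544,73)),('scene',(0,0,120),D(526,386)),('side',(48.5,0,118),T(599,88)),('scene',(48.5,0,118),D(472,424))]
g=unproj('side',[T(544,73)],0.12)[0];p,r=fitpose(can,g);print('can',p,np.degrees(p[2]),r.round(1))
for c,uv in(('scene',[(281,300)]),('side',[(368,237)])): print('shaker',unproj(c,uv,0.02))
for c,uv in(('scene',[(177,232)]),('side',[(251,275)])): print('jar',unproj(c,uv,0.02))
print('heartfar',unproj('scene',[(352,263)],0),'near',unproj('scene',[(290,158)],0))
E
```

```text
scanner [0.53970095 0.28522931 1.60007291] 91.67742466557104 [-0.1  0.7  1.   0.5 -0.6  0.2  0.2 -1.1 -1.1  0.   0.4 -1.1]
bar [ 0.54267157 -0.01103321 -3.15604194] -180.82788312794546 [-1.   0.   0.4 -0.9  1.  -1.  -0.   0.  -0.5  0.9 -0.5 -0.2  0.7  0.9]
(100, 15) [146.25261737 284.80128594]
(100, -15) [132.31278044 265.70394233]
(-100, -15) [353.81212943 211.64275437]
(-100, 15) [370.8138795  228.85162965]Traceback (most recent call last):
  File "<stdin>", line 16, in <module>
  File "fit.py", line 13, in fitpose
    best=min((least_squares(f,[x0[0],x0[1],a],loss='soft_l1') for a in np.arange(-3,3.2,.6) ),key=lambda r:r.cost)
  File "fit.py", line 13, in <genexpr>
    best=min((least_squares(f,[x0[0],x0[1],a],loss='soft_l1') for a in np.arange(-3,3.2,.6) ),key=lambda r:r.cost)
              ~~~~~~~~~~~~~^^^^^^^^^^^^^^^^^^^^^^^^^^^^^^^^^^
    return func(*args, **kwargs)
    result = trf(vector_fun.fun, vector_fun.jac, x0, f0, J0, lb, ub, ftol, xtol,
                 gtol, max_nfev, x_scale, loss_function, tr_solver,
                 tr_options.copy(), verbose, callback=callback_w
[... 924 characters left out ...]
^^^^
    f = np.atleast_1d(self.fun(x, *self.args, **self.kwargs))
                      ~~~~~~~~^^^^^^^^^^^^^^^^^^^^^^^^^^^^^^
    return np.atleast_1d(self.fun(x))
                         ~~~~~~~~^^^
    return self.f(x, *self.args, **self.kwargs)
           ~~~~~~^^^^^^^^^^^^^^^^^^^^^^^^^^^^^^
  File "fit.py", line 11, in f
    r.append((proj(cm,X)-uv).ravel())
              ~~~~^^^^^^
  File "h.py", line 7, in proj
    K,R,t=cam(c); p=(K@(R@np.atleast_2d(X).T+t[:,None])); return (p[:2]/p[2]).T
          ~~~^^^
  File "h.py", line 5, in cam
    i=manip.camera_info(c); return np.array(i['intrinsics']),np.array(i['R']),np.array(i['t'])
ValueError: time passes only in moves, steps and waits
```

```bash
sed -i 's/^def cam(c):/import functools\n@functools.cache\ndef cam(c):/' h.py
python3 - <<'E'
from fit import *
T=lambda u,v:(290+(u-400)/4,220+v/4); D=lambda u,v:(175+(u-400)/4,230+(v-300)/4)
can=[('side',(0,0,120),T(544,73)),('scene',(0,0,120),D(526,386)),('side',(48.5,0,118),T(599,88)),('scene',(48.5,0,118),D(472,424))]
g=unproj('side',[T(544,73)],0.12)[0];p,r=fitpose(can,g);print('can',p,np.degrees(p[2]),r.round(1))
for c,uv in(('scene',[(281,300)]),('side',[(368,237)])): print('shaker',unproj(c,uv,0.02))
for c,uv in(('scene',[(177,232)]),('side',[(251,275)])): print('jar',unproj(c,uv,0.02))
print('heartfar',unproj('scene',[(352,263)],0),'near',unproj('scene',[(290,158)],0))
s=manip.read_state();print(s['time_s'],manip.camera_info('wrist').keys())
E
```

```text
can [ 0.5034837  -0.31346292  4.90347119] 280.9482042467847 [-0.6 -3.4  0.4  0.1  0.7 -2.8  0.1  3.7]
shaker [[ 0.69643322 -0.24550005  0.02      ]]
shaker [[ 0.68137119 -0.25734655  0.02      ]]
jar [[ 0.31721969 -0.27618516  0.02      ]]
jar [[ 0.31315657 -0.26396705  0.02      ]]
heartfar [[ 0.74456231 -0.00871059  0.        ]] near [[ 2.93640685e-01  2.37454812e-01 -1.11022302e-16]]
0.6 dict_keys(['intrinsics', 'T_tool_cam'])
```

Poses are roughly known: bar at (0.543,-0.011), scanner face centre near (0.541,0.240), canister near (0.503,-0.313) with its label pointing about -y. I'll move to a viewpoint over them to refine with the wrist camera.

Call:
{"fn": "drive_tool", "kwargs": {"moves": [{"dx": 30, "dy": -50, "dz": -45, "jaw": -1}, {"dx": 60, "dy": -110, "dz": -85, "jaw": -1}, {"dx": 60, "dy": -110, "dz": -85, "jaw": -1}, {"dx": 60, "dy": -110, "dz": -85, "jaw": -1}, {"dx": 60, "dy": -110, "dz": -85, "jaw": -1}]}}

```text
$.moves[0]: bad value
```

```bash
cat >> h.py <<'E'
from scipy.spatial.transform import Rotation as Ro
def tool():
    s=manip.read_state(); T=np.eye(4); T[:3,:3]=Ro.from_euler('xyz',s['tool_rot']).as_matrix(); T[:3,3]=s['position']; return T
def wrist(n):
    T=tool(); im=manip.get_image('wrist'); save(im,n); i=manip.camera_info('wrist')
    np.savez('pics/'+n,T=T@i['T_tool_cam'],K=i['intrinsics']); return im
def wcam(n):  # register a saved wrist picture as a camera
    d=np.load('pics/'+n+'.npz'); R=d['T'][:3,:3].T; return d['K'],R,-R@d['T'][:3,3]
_old=cam
def cam(c): return wcam(c) if c.startswith('w') else _old(c)
E
sed -i "s/for cm in ('scene','side')/for cm in sorted(set(k[0] for k in pts))/" fit.py
python3 - <<'E'
from h import *
im=wrist('w1'); b=cv2.imread('pics/w1.png')
cv2.imwrite('pics/w1big.png',cv2.resize(b,(800,600),interpolation=cv2.INTER_CUBIC))
s=manip.read_state();print(s['position'],s['tool_rot'],s['time_s'])
for nm,X in dict(bar=(.5427,-.011,.02),face=(.541,.24,0),can=(.503,-.313,.12)).items(): print(nm,proj('w1',X)*800/560)
E
```

```text
[ 6.50000270e-01 -2.78194833e-05  2.14707899e-01] [3.14150865e+00 3.87991201e-05 1.57085471e+00] 0.65
bar [[282.58882789 285.74063468]]
face [[261.30564558 -45.51436327]]
can [[231.46284358 663.01657255]]
```

View pics/w1big.png

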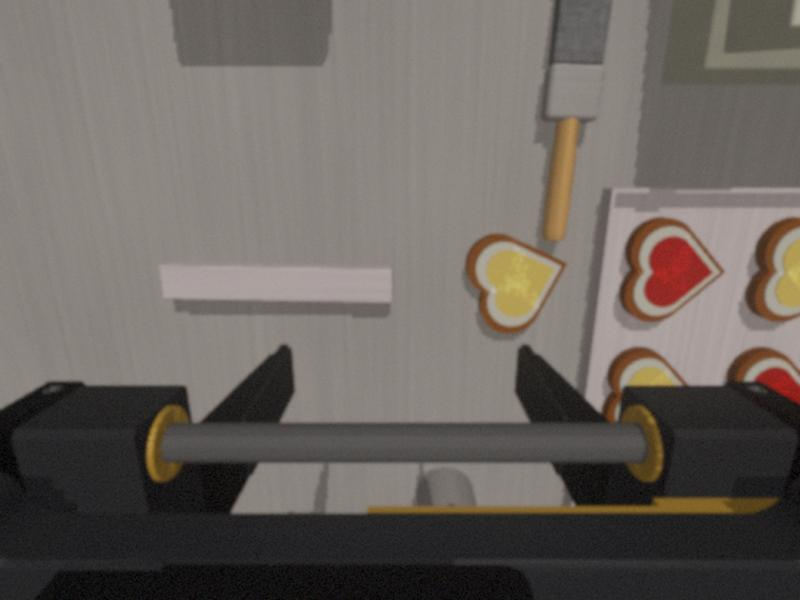

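The wrist view shows the bar top, corners about (161,265), (392,268), (391,303) and (161,298), 800-wide. The move was refused because rows seem to need every key.

Call:
{"fn": "drive_tool", "kwargs": {"moves": [{"rx": 0, "ry": 0, "rz": 0, "dx": 30, "dy": -50, "dz": -45, "jaw": -1}, {"rx": 0, "ry": 0, "rz": 0, "dx": 50, "dy": -110, "dz": -85, "jaw": -1}, {"rx": 0, "ry": 0, "rz": 0, "dx": 50, "dy": -110, "dz": -85, "jaw": -1}, {"rx": 0, "ry": 0, "rz": 0, "dx": 50, "dy": -110, "dz": -85, "jaw": -1}]}}

```text
time_s: 1.15
position: [0.54, 0.0504, 0.302]
tool_rot: [3.137, 0.0, 1.572]
ft_force: [0.5, -0.6, -0.6]
opening: 1.0
```

Run:
```python
from h import *
im=wrist('w1'); b=cv2.imread('pics/w1.png')
cv2.imwrite('pics/w1big.png',cv2.resize(b[:350,100:500],(800,700),interpolation=cv2.INTER_CUBIC)[:600])
s=manip.read_state();print(s['position'],s['tool_rot'],s['time_s'])
for nm,X in dict(bar=(.5427,-.011,.02),face=(.541,.24,0),can=(.503,-.313,.12)).items(): print(nm,(proj('w1',X)-[100,0])*2)
```

```text
[0.54018245 0.05005015 0.30039061] [3.13942182e+00 2.16476371e-04 1.57123500e+00] 1.2
bar [[369.86969482 435.8349661 ]]
face [[368.18328199  83.51855075]]
can [[317.92723106 853.46753148]]
```

View pics/w1big.png

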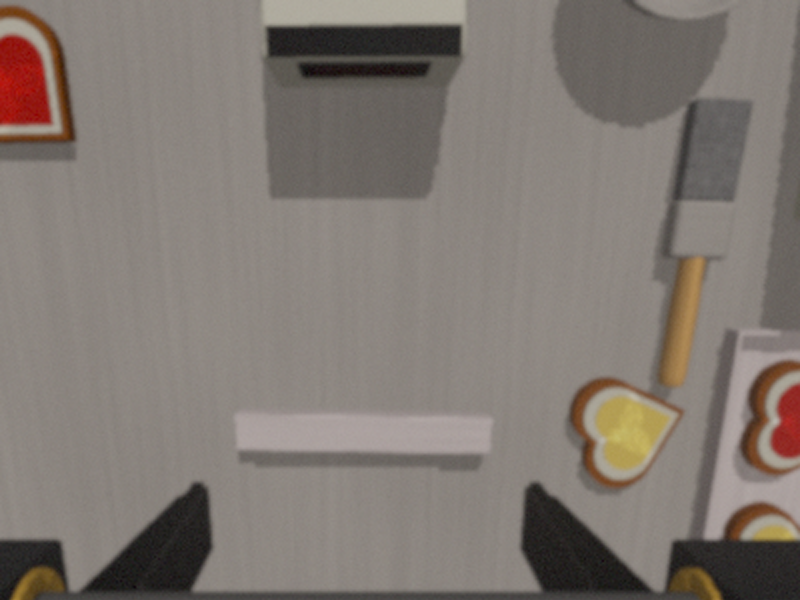

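The crop shows the scanner front top edge at (267,54)–(461,53) and the bar at (236..492, 413..453). I'll extract edges sub-pixel.

Run:
```python
from h import *
g=cv2.cvtColor(cv2.imread('pics/w1.png'),cv2.COLOR_BGR2GRAY).astype(float)
print('bar cols',[g[195:240,x-6:x+7].mean(1).round(0).astype(int).tolist() for x in (235,330)])
print('scan col',g[5:50,260:280].mean(1).round(0).astype(int).tolist())
print('bar row',g[212:220,205:235].mean(0).round(0).astype(int).tolist(),g[212:220,335:360].mean(0).round(0).astype(int).tolist())
print('strip row',g[16:25,225:245].mean(0).round(0).astype(int).tolist(),g[16:25,320:345].mean(0).round(0).astype(int).tolist())
for z in (0,.02): print(z,[proj('w1',(x,y,z))[0].round(1) for x,y in((.443,.004),(.643,.004),(.643,-.026),(.443,-.026))])
```

```text
bar cols [[136, 137, 137, 137, 137, 138, 138, 137, 139, 140, 142, 147, 154, 159, 161, 162, 163, 163, 163, 164, 163, 164, 164, 164, 165, 163, 164, 163, 162, 152, 134, 115, 106, 105, 104, 104, 105, 111, 121, 132, 137, 137, 137, 137, 137], [136, 136, 136, 136, 136, 136, 135, 135, 135, 135, 137, 140, 145, 155, 162, 164, 163, 162, 161, 162, 163, 164, 164, 163, 162, 161, 161, 162, 163, 162, 155, 140, 118, 104, 102, 102, 101, 102, 103, 106, 118, 128, 132, 133, 133]]
scan col [171, 171, 170, 171, 170, 167, 153, 121, 77, 44, 37, 36, 36, 36, 37, 36, 37, 36, 35, 35, 36, 37, 51, 73, 84, 77, 55, 36, 25, 25, 23, 22, 33, 53, 73, 84, 88, 90, 94, 98, 101, 101, 102, 102, 102]
bar row [134, 134, 134, 133, 134, 136, 137, 136, 137, 136, 137, 138, 144, 155, 163, 164, 164, 164, 165, 164, 164, 164, 164, 164, 164, 164, 164, 164, 164, 163] [163, 163, 162, 164, 163, 163, 164, 163, 162, 159, 150, 140, 136, 136, 136, 135, 133, 132, 133, 134, 136, 136, 135, 134, 134]
strip row [138, 137, 138, 136, 134, 133, 134, 123, 94, 58, 37, 34, 35, 34, 35, 34, 32, 33, 33, 35] [37, 41, 39, 40, 40, 40, 40, 40, 41, 54, 91, 128, 139, 138, 134, 134, 134, 136, 134, 133, 133, 133, 133, 132, 134]
0 [array([222.9, 205.3]), array([347. , 205.3]), array([345.9, 223. ]), array([223.9, 223. ])]
0.02 [array([220.5, 208.7]), array([349.7, 208.7]), array([348.5, 227. ]), array([221.6, 227. ])]
```

Run:
```python
from h import *
print('scanner front top', unproj('w1',[(233.3,27.4),(330.3,27.2)],.07))
b=unproj('w1',[(217.7,215.8),(345.2,216.6)],.02); print('bar ends',b,b.mean(0), np.degrees(np.arctan2(*(b[1]-b[0])[1::-1])))
print('bar edges y',unproj('w1',[(235,206.7),(330,207.7),(235,225),(330,226.3)],.02))
print(manip.read_state()['time_s'])
g=cv2.cvtColor(cv2.imread('pics/w1.png'),cv2.COLOR_BGR2GRAY).astype(float)
xs=[245,255,265,300,310,320]
print([(x,[round(float(g[r,x-3:x+4].mean())) for r in range(23,36)]) for x in xs])
```

```text
scanner front top [[0.4808927  0.23875145 0.07      ]
 [0.59474854 0.23917835 0.07      ]]
bar ends [[ 0.43795709 -0.00753427  0.02      ]
 [ 0.63678629 -0.0088554   0.02      ]] [ 0.53737169 -0.00819484  0.02      ] -0.3806966411368748
bar edges y [[ 0.46552221  0.00715472  0.02      ]
 [ 0.61240159  0.00555613  0.02      ]
 [ 0.46423838 -0.02265273  0.02      ]
 [ 0.61375163 -0.02484216  0.02      ]]
1.2
[(245, [33, 32, 34, 36, 44, 65, 82, 86, 86, 85, 86, 87, 88]), (255, [37, 35, 35, 36, 51, 72, 84, 77, 56, 35, 26, 21, 20]), (265, [36, 35, 34, 38, 50, 74, 85, 77, 56, 36, 24, 27, 23]), (300, [39, 40, 38, 41, 55, 75, 83, 74, 51, 36, 27, 27, 24]), (310, [38, 39, 41, 42, 55, 75, 83, 73, 53, 34, 30, 29, 30]), (320, [39, 39, 39, 42, 57, 75, 88, 90, 89, 88, 90, 89, 89])]
```

Call:
{"fn": "drive_tool", "kwargs": {"moves": [{"rx": 0, "ry": 0, "rz": 10, "dx": -10, "dy": -1, "dz": 0, "jaw": -1}, {"rx": 0, "ry": 0, "rz": 20, "dx": -25, "dy": -1, "dz": 20, "jaw": -1}, {"rx": 0, "ry": 0, "rz": 30, "dx": -40, "dy": -1, "dz": 50, "jaw": -1}, {"rx": 0, "ry": 0, "rz": 40, "dx": -59, "dy": -1, "dz": 90, "jaw": -1}, {"rx": 0, "ry": 0, "rz": 50, "dx": -59, "dy": -1, "dz": 130, "jaw": -1}, {"rx": 0, "ry": 0, "rz": 60, "dx": -59, "dy": -1, "dz": 170, "jaw": -1}, {"rx": 0, "ry": 0, "rz": 70, "dx": -59, "dy": -1, "dz": 200, "jaw": -1}, {"rx": 0, "ry": 0, "rz": 80, "dx": -59, "dy": -1, "dz": 220, "jaw": -1}, {"rx": 0, "ry": 0, "rz": 90.5, "dx": -59, "dy": -1, "dz": 230, "jaw": -1}, {"rx": 0, "ry": 0, "rz": 90.5, "dx": -59, "dy": -1, "dz": 230, "jaw": -1}, {"rx": 0, "ry": 0, "rz": 90.5, "dx": -59, "dy": -1, "dz": 230, "jaw": -1}]}}

```text
time_s: 2.58
position: [0.5399, -0.0093, 0.0701]
tool_rot: [3.141, -0.002, -0.006]
ft_force: [0.8, -0.4, 0.4]
opening: 1.001
```

Run:
```python
from h import *
s=manip.read_state();print(s['position'],s['tool_rot'],s['ft_force'],s['joint_pos'])
```

```text
[ 0.53991306 -0.00929979  0.07007251] [ 3.14141819e+00 -1.58404160e-03 -6.14367509e-03] [ 0.77246548 -0.38397543  0.41413998] [-1.16647854e-01  1.80063379e-02  2.01866447e+00  1.44345867e-06
  1.10332823e+00  1.46029164e+00]
```

Call:
{"fn": "drive_tool", "kwargs": {"moves": [{"rx": 0, "ry": 0, "rz": 0, "dx": 0, "dy": 0, "dz": 30, "jaw": -1}, {"rx": 0, "ry": 0, "rz": 0, "dx": 0, "dy": 0, "dz": 55, "jaw": -1}, {"rx": 0, "ry": 0, "rz": 0, "dx": 0, "dy": 0, "dz": 66, "jaw": -1}, {"rx": 0, "ry": 0, "rz": 0, "dx": 0, "dy": 0, "dz": 66, "jaw": -1}, {"rx": 0, "ry": 0, "rz": 0, "dx": 0, "dy": 0, "dz": 66, "jaw": 0}, {"rx": 0, "ry": 0, "rz": 0, "dx": 0, "dy": 0, "dz": 66, "jaw": 1}, {"rx": 0, "ry": 0, "rz": 0, "dx": 0, "dy": 0, "dz": 66, "jaw": 1}, {"rx": 0, "ry": 0, "rz": 0, "dx": 0, "dy": 0, "dz": 66, "jaw": 1}, {"rx": 0, "ry": 0, "rz": 0, "dx": 0, "dy": 0, "dz": 66, "jaw": 1}, {"rx": 0, "ry": 0, "rz": 0, "dx": 0, "dy": 0, "dz": 66, "jaw": 1}], "force": 30}}

```text
time_s: 3.82
position: [0.54, -0.0093, 0.0041]
tool_rot: [3.141, -0.002, -0.006]
ft_force: [0.4, 0.2, -0.3]
opening: 0.428
```

Call:
{"fn": "drive_tool", "kwargs": {"moves": [{"rx": 0, "ry": 0, "rz": 0, "dx": 0, "dy": 0, "dz": 0, "jaw": 1}, {"rx": 0, "ry": 0, "rz": 0, "dx": 0, "dy": 0, "dz": 0, "jaw": 1}, {"rx": 0, "ry": 0, "rz": 0, "dx": 0, "dy": 0, "dz": 0, "jaw": 1}, {"rx": 0, "ry": 0, "rz": 0, "dx": 0, "dy": 0, "dz": 0, "jaw": 1}, {"rx": 0, "ry": 0, "rz": 0, "dx": 0, "dy": 0, "dz": 0, "jaw": 1}, {"rx": 0, "ry": 0, "rz": 0, "dx": 0, "dy": 0, "dz": 0, "jaw": 1}]}}

```text
time_s: 4.58
position: [0.54, -0.0094, 0.004]
tool_rot: [3.141, -0.001, -0.006]
ft_force: [-0.2, -1.9, -0.5]
opening: 0.315
```

Call:
{"fn": "drive_tool", "kwargs": {"moves": [{"rx": 0, "ry": 0, "rz": 0, "dx": 0, "dy": 0, "dz": -25, "jaw": 1}, {"rx": 0, "ry": 0, "rz": -1, "dx": 0, "dy": -30, "dz": -40, "jaw": 1}, {"rx": 0, "ry": 0, "rz": -1, "dx": 0, "dy": -70, "dz": -40, "jaw": 1}, {"rx": 0, "ry": 0, "rz": -1, "dx": -0.5, "dy": -110, "dz": -40, "jaw": 1}, {"rx": 0, "ry": 0, "rz": -1, "dx": -0.5, "dy": -150, "dz": -40, "jaw": 1}, {"rx": 0, "ry": 0, "rz": -1, "dx": -0.5, "dy": -185, "dz": -40, "jaw": 1}, {"rx": 0, "ry": 0, "rz": -1, "dx": -0.5, "dy": -207, "dz": -35, "jaw": 1}, {"rx": 0, "ry": 0, "rz": -1, "dx": -0.5, "dy": -207, "dz": -20, "jaw": 1}, {"rx": 0, "ry": 0, "rz": -1, "dx": -0.5, "dy": -207, "dz": -8, "jaw": 1}, {"rx": 0, "ry": 0, "rz": -1, "dx": -0.5, "dy": -207, "dz": -1, "jaw": 1}, {"rx": 0, "ry": 0, "rz": -1, "dx": -0.5, "dy": -207, "dz": 0, "jaw": 1}, {"rx": 0, "ry": 0, "rz": -1, "dx": -0.5, "dy": -207, "dz": 0, "jaw": 1}]}}

```text
time_s: 6.08
position: [0.5408, 0.197, 0.0039]
tool_rot: [3.141, -0.001, 0.011]
ft_force: [-1.5, -0.2, -1.8]
opening: 0.314
```

Run:
```python
from h import *
save(manip.get_image('side'),'side1');save(manip.get_image('scene'),'scene1')
A=cv2.imread('pics/side1.png')[135:210,205:305];B=cv2.imread('pics/scene1.png')[145:220,300:400]
cv2.imwrite('pics/m2.png',np.hstack([cv2.resize(k,None,fx=4,fy=4,interpolation=cv2.INTER_CUBIC) for k in(A,B)]))
```

```text
(no output)
```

View pics/m2.png

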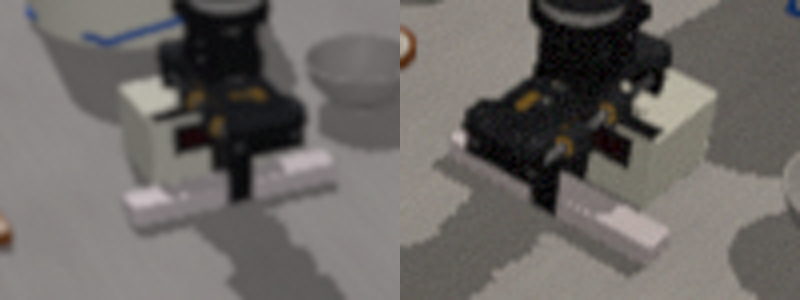

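Bar is down about 27 mm short of the face. Now I release it, lift clear, and turn so the open fingers can push it squarely.

Call:
{"fn": "drive_tool", "kwargs": {"moves": [{"rx": 0, "ry": 0, "rz": 0, "dx": 0, "dy": 0, "dz": 0, "jaw": 0.08}, {"rx": 0, "ry": 0, "rz": 0, "dx": 0, "dy": 0, "dz": 0, "jaw": 0.08}, {"rx": 0, "ry": 0, "rz": 0, "dx": 0, "dy": 0, "dz": 0, "jaw": 0.08}, {"rx": 0, "ry": 0, "rz": 0, "dx": 0, "dy": 0, "dz": 0, "jaw": 0.08}, {"rx": 0, "ry": 0, "rz": 0, "dx": 0, "dy": 0, "dz": 0, "jaw": 0.08}, {"rx": 0, "ry": 0, "rz": 0, "dx": 0, "dy": 0, "dz": -25, "jaw": 0.08}, {"rx": 0, "ry": 0, "rz": 0, "dx": 0, "dy": 0, "dz": -60, "jaw": 0.08}, {"rx": 0, "ry": 0, "rz": 0, "dx": 0, "dy": 0, "dz": -100, "jaw": 0.08}, {"rx": 0, "ry": 0, "rz": 0, "dx": 0, "dy": 20, "dz": -110, "jaw": -1}, {"rx": 0, "ry": 0, "rz": -10, "dx": 0, "dy": 50, "dz": -110, "jaw": -1}, {"rx": 0, "ry": 0, "rz": -20, "dx": -1, "dy": 60, "dz": -110, "jaw": -1}]}}

```text
time_s: 7.55
position: [0.5396, 0.1349, 0.1127]
tool_rot: [3.14, 0.0, 0.364]
ft_force: [-0.1, -0.4, -0.1]
opening: 0.717
```

Call:
{"fn": "drive_tool", "kwargs": {"moves": [{"rx": 0, "ry": 0, "rz": -10, "dx": 0, "dy": 0, "dz": 0, "jaw": -1}, {"rx": 0, "ry": 0, "rz": -20, "dx": 0, "dy": 0, "dz": 0, "jaw": -1}, {"rx": 0, "ry": 0, "rz": -30, "dx": 0, "dy": 0, "dz": 0, "jaw": -1}, {"rx": 0, "ry": 0, "rz": -40, "dx": 0, "dy": 0, "dz": 0, "jaw": -1}, {"rx": 0, "ry": 0, "rz": -50, "dx": 0, "dy": 0, "dz": 0, "jaw": -1}, {"rx": 0, "ry": 0, "rz": -60, "dx": 0, "dy": 0, "dz": 0, "jaw": -1}, {"rx": 0, "ry": 0, "rz": -70, "dx": 0, "dy": 0, "dz": 0, "jaw": -1}, {"rx": 0, "ry": 0, "rz": -70, "dx": 0, "dy": 0, "dz": 0, "jaw": -1}, {"rx": 0, "ry": 0, "rz": -70, "dx": 0, "dy": 0, "dz": 0, "jaw": -1}]}}

```text
time_s: 8.68
position: [0.5392, 0.1344, 0.1119]
tool_rot: [-3.141, 0.002, 1.583]
ft_force: [0.4, -0.7, 0.6]
opening: 1.002
```

Run:
```python
from h import *
wrist('w2'); s=manip.read_state();print(s['time_s'],s['position'],s['tool_rot'],s['opening'])
b=cv2.imread('pics/w2.png')
cv2.imwrite('pics/w2big.png',cv2.resize(b[0:300,80:480],(800,600),interpolation=cv2.INTER_CUBIC))
```

```text
8.725 [0.53926021 0.13452308 0.11212986] [-3.14093790e+00  1.51626594e-03  1.58367231e+00] 1.0003631958364283
```

View pics/w2big.png

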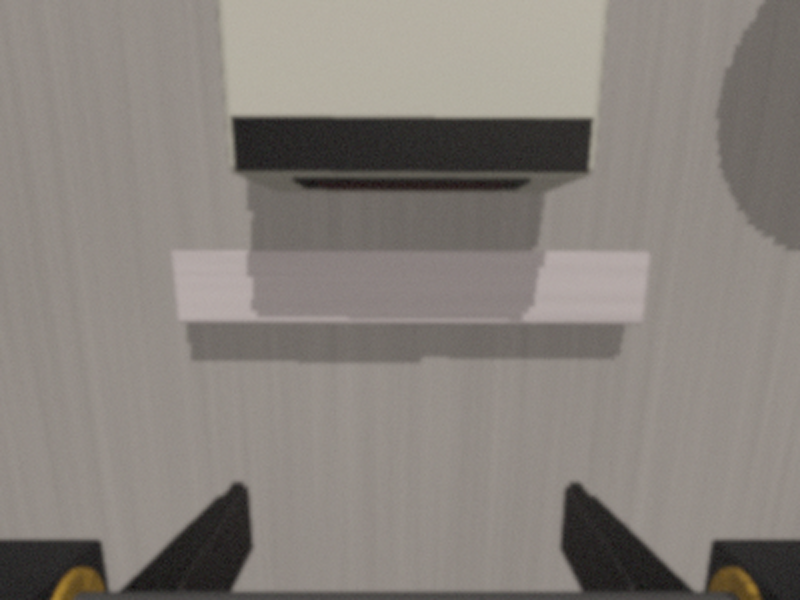

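The bar (ends at 173–650, level) and the scanner front edge (236–588, level) line up, with centres equal within about 1 mm. Now I lower and push.

Call:
{"fn": "drive_tool", "kwargs": {"moves": [{"rx": 0, "ry": 0, "rz": 0, "dx": 0, "dy": 0, "dz": 50, "jaw": -1}, {"rx": 0, "ry": 0, "rz": 0, "dx": 0, "dy": 0, "dz": 95, "jaw": -1}, {"rx": 0, "ry": 0, "rz": 0, "dx": 0, "dy": 0, "dz": 106, "jaw": -1}, {"rx": 0, "ry": 0, "rz": 0, "dx": 10, "dy": 0, "dz": 106, "jaw": -1}, {"rx": 0, "ry": 0, "rz": 0, "dx": 25, "dy": 0, "dz": 106, "jaw": -1}, {"rx": 0, "ry": 0, "rz": 0, "dx": 32, "dy": 0, "dz": 106, "jaw": -1}, {"rx": 0, "ry": 0, "rz": 0, "dx": 37, "dy": 0, "dz": 106, "jaw": -1}, {"rx": 0, "ry": 0, "rz": 0, "dx": 42, "dy": 0, "dz": 106, "jaw": -1}, {"rx": 0, "ry": 0, "rz": 0, "dx": 47, "dy": 0, "dz": 106, "jaw": -1}, {"rx": 0, "ry": 0, "rz": 0, "dx": 52, "dy": 0, "dz": 106, "jaw": -1}, {"rx": 0, "ry": 0, "rz": 0, "dx": 57, "dy": 0, "dz": 106, "jaw": -1}]}}

```text
time_s: 10.1
position: [0.5396, 0.1906, 0.0074]
tool_rot: [3.14, 0.003, 1.584]
ft_force: [0.6, -4.9, 4.3]
opening: 1.0
```

Call:
{"fn": "drive_tool", "kwargs": {"moves": [{"rx": 0, "ry": 0, "rz": 0, "dx": 1.5, "dy": 0, "dz": 0, "jaw": -1}, {"rx": 0, "ry": 0, "rz": 0, "dx": 3, "dy": 0, "dz": 0, "jaw": -1}]}}

```text
time_s: 10.35
position: [0.5395, 0.1933, 0.0074]
tool_rot: [3.14, 0.004, 1.584]
ft_force: [-0.8, -4.3, 2.6]
opening: 1.002
```

Run:
```python
from h import *
wrist('w3'); s=manip.read_state();print(s['time_s'],s['position'],s['tool_rot'],s['ft_force'])
b=cv2.imread('pics/w3.png')
cv2.imwrite('pics/w3big.png',cv2.resize(b[100:400,80:480],(800,600),interpolation=cv2.INTER_CUBIC))
```

```text
10.4 [0.53952777 0.19348585 0.0074352 ] [3.14025658 0.00390335 1.58419222] [ 0.04772493 -2.5579671   1.32830341]
```

View pics/w3big.png

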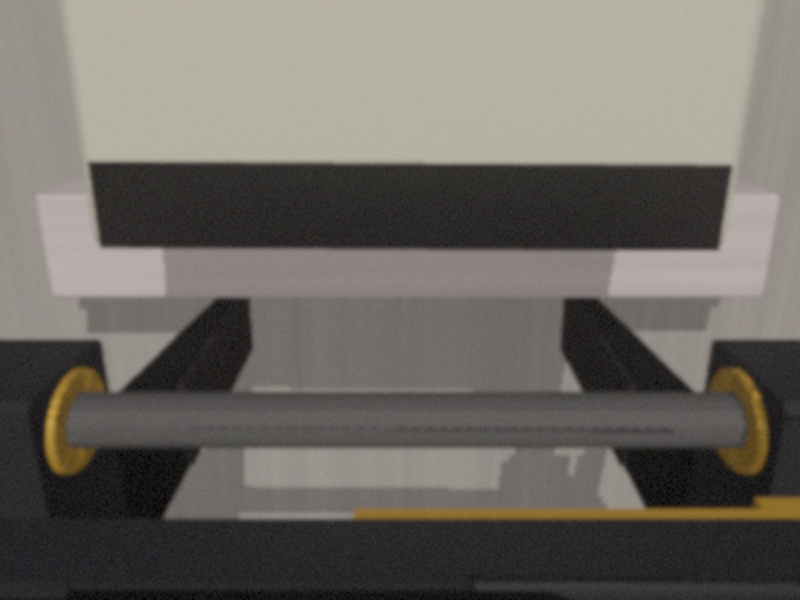

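The bar is level against both fingers, symmetric (52–763), and sliding at about 3–5 N. I continue in small steps until the force rises.

Call:
{"fn": "drive_tool", "kwargs": {"moves": [{"rx": 0, "ry": 0, "rz": 0, "dx": 1, "dy": 0, "dz": 0, "jaw": -1}, {"rx": 0, "ry": 0, "rz": 0, "dx": 2, "dy": 0, "dz": 0, "jaw": -1}, {"rx": 0, "ry": 0, "rz": 0, "dx": 3, "dy": 0, "dz": 0, "jaw": -1}]}}

```text
time_s: 10.78
position: [0.5395, 0.1943, 0.0075]
tool_rot: [3.141, 0.008, 1.584]
ft_force: [-1.3, -12.0, 3.9]
opening: 1.002
```

Call:
{"fn": "drive_tool", "kwargs": {"moves": [{"rx": 0, "ry": 0, "rz": 0, "dx": 1, "dy": 0, "dz": 0, "jaw": -1}, {"rx": 0, "ry": 0, "rz": 0, "dx": 1.5, "dy": 0, "dz": 0, "jaw": -1}]}}

```text
time_s: 11.02
position: [0.5395, 0.1943, 0.0075]
tool_rot: [3.141, 0.011, 1.584]
ft_force: [-0.3, -9.5, 2.8]
opening: 1.001
```

Call:
{"fn": "drive_tool", "kwargs": {"moves": [{"rx": 0, "ry": 0, "rz": 0, "dx": 2, "dy": 0, "dz": 0, "jaw": -1}, {"rx": 0, "ry": 0, "rz": 0, "dx": 4, "dy": 0, "dz": 0, "jaw": -1}]}}

```text
time_s: 11.28
position: [0.5394, 0.1945, 0.0076]
tool_rot: [-3.141, 0.019, 1.584]
ft_force: [-1.6, -21.1, 6.7]
opening: 1.0
```

Run:
```python
from h import *
wrist('w4'); s=manip.read_state();print(s['time_s'],s['position'],s['tool_rot'],s['ft_force'])
save(manip.get_image('side'),'side2')
A=cv2.imread('pics/side2.png')[135:210,215:315];B=cv2.imread('pics/w4.png')[100:400,80:480]
cv2.imwrite('pics/m3.png',np.hstack([cv2.resize(k,(400,300),interpolation=cv2.INTER_CUBIC) for k in(A,B)]))
```

```text
11.325 [0.53941466 0.19447172 0.00764749] [-3.14038853  0.01893217  1.58343382] [ -1.28058138 -17.90746301   5.97208981]
```

View pics/m3.png

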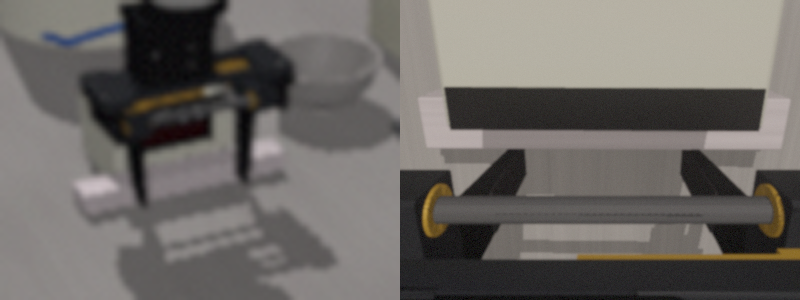

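Force rose to 21 N with no travel, so the bar is seated against the face. I back off, lift, and check from above.

Call:
{"fn": "drive_tool", "kwargs": {"moves": [{"rx": 0, "ry": 0.5, "rz": 0, "dx": -5, "dy": 0, "dz": 0, "jaw": -1}, {"rx": 0, "ry": 1.1, "rz": 0, "dx": -20, "dy": 0, "dz": 0, "jaw": -1}, {"rx": 0, "ry": 1.1, "rz": 0, "dx": -45, "dy": 0, "dz": -40, "jaw": -1}, {"rx": 0, "ry": 1.1, "rz": 0, "dx": -60, "dy": 0, "dz": -90, "jaw": -1}, {"rx": 0, "ry": 1.1, "rz": 0, "dx": -60, "dy": 0, "dz": -120, "jaw": -1}, {"rx": 0, "ry": 1.1, "rz": 0, "dx": -60, "dy": 0, "dz": -120, "jaw": -1}, {"rx": 0, "ry": 1.1, "rz": 0, "dx": -60, "dy": 0, "dz": -120, "jaw": -1}]}}

```text
time_s: 12.25
position: [0.5394, 0.137, 0.1273]
tool_rot: [-3.138, -0.001, 1.583]
ft_force: [-1.0, 0.3, -0.6]
opening: 0.998
```

Run:
```python
from h import *
wrist('w5'); s=manip.read_state();print(s['time_s'],s['position'],s['tool_rot'],s['ft_force'])
b=cv2.imread('pics/w5.png')
cv2.imwrite('pics/w5big.png',cv2.resize(b[0:300,80:480],(800,600),interpolation=cv2.INTER_CUBIC))
```

```text
12.3 [0.53896191 0.13690086 0.12661543] [-3.13709641e+00 -7.23634260e-04  1.58349734e+00] [0.74436316 0.23863017 0.46138544]
```

View pics/w5big.png

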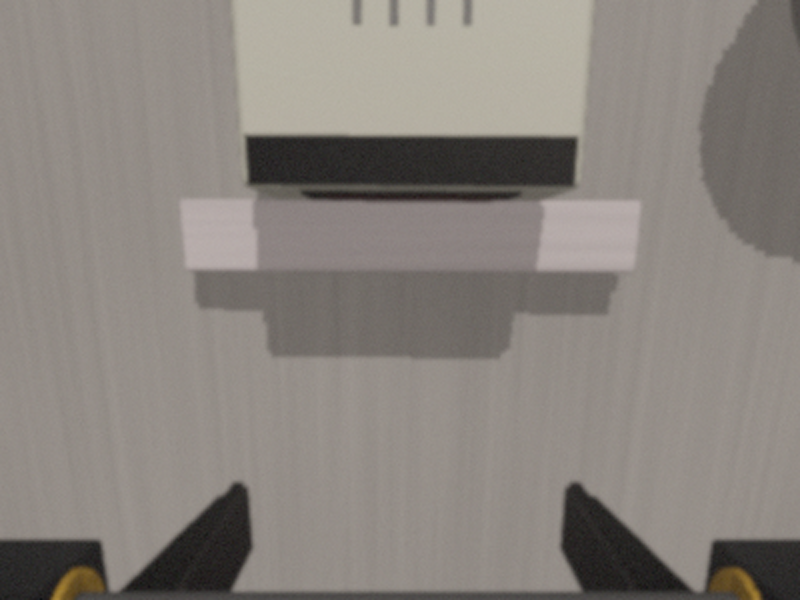

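The bar is flush under the front edge and level. I compute the numbers, and the box of the canister for its approach.

Run:
```python
from h import *
f=lambda *p:[(80+u/2,v/2) for u,v in p]
print('face',unproj('w5',f((246,186),(577,186),(411.5,186)),.07))
b=unproj('w5',f((181,200),(640,200),(186,270),(636,270)),.02);print('bar',b,b.mean(0))
s=manip.read_state();print(s['joint_pos'])
```

```text
face [[0.48007114 0.23701365 0.07      ]
 [0.59636364 0.23843571 0.07      ]
 [0.53828088 0.23772546 0.07      ]]
bar [[0.43906789 0.23544801 0.02      ]
 [0.6368459  0.23788368 0.02      ]
 [0.43864167 0.20614093 0.02      ]
 [0.63857604 0.20869326 0.02      ]] [0.53828287 0.22204147 0.02      ]
[ 1.51501629e-01 -7.99016230e-03  1.94083769e+00  1.42920659e-03
  1.21309835e+00  1.38295683e-01]
```

Call:
{"fn": "drive_tool", "kwargs": {"moves": [{"rx": 0, "ry": 0, "rz": 0, "dx": -10, "dy": 0, "dz": -50, "jaw": -1}, {"rx": 0, "ry": 0, "rz": 10, "dx": -40, "dy": -5, "dz": -90, "jaw": -1}, {"rx": 0, "ry": 0, "rz": 20, "dx": -80, "dy": -10, "dz": -130, "jaw": -1}, {"rx": 0, "ry": 0, "rz": 30, "dx": -120, "dy": -15, "dz": -160, "jaw": -1}, {"rx": 0, "ry": 0, "rz": 40, "dx": -160, "dy": -20, "dz": -173, "jaw": -1}, {"rx": 0, "ry": 0, "rz": 50, "dx": -200, "dy": -30, "dz": -173, "jaw": -1}, {"rx": 0, "ry": 0, "rz": 60, "dx": -240, "dy": -40, "dz": -173, "jaw": -1}, {"rx": 0, "ry": 0, "rz": 70, "dx": -280, "dy": -50, "dz": -173, "jaw": -1}, {"rx": 0, "ry": 0, "rz": 80, "dx": -320, "dy": -50, "dz": -173, "jaw": -1}, {"rx": 0, "ry": 0, "rz": 90, "dx": -352, "dy": -50, "dz": -173, "jaw": -1}, {"rx": 0, "ry": 0, "rz": 100, "dx": -352, "dy": -50, "dz": -173, "jaw": -1}, {"rx": 0, "ry": 0, "rz": 110, "dx": -352, "dy": -50, "dz": -173, "jaw": -1}]}}

```text
time_s: 13.8
position: [0.4938, -0.2158, 0.2968]
tool_rot: [-3.141, 0.009, -0.343]
ft_force: [0.3, -0.5, 0.4]
opening: 0.999
```

Call:
{"fn": "drive_tool", "kwargs": {"moves": [{"rx": 0, "ry": 0, "rz": 10, "dx": 0, "dy": 0, "dz": 0, "jaw": -1}, {"rx": 0, "ry": 0, "rz": 20, "dx": 0, "dy": 0, "dz": 0, "jaw": -1}, {"rx": 0, "ry": 0, "rz": 30, "dx": 0, "dy": 0, "dz": 0, "jaw": -1}, {"rx": 0, "ry": 0, "rz": 40, "dx": 0, "dy": 0, "dz": 0, "jaw": -1}, {"rx": 0, "ry": 0, "rz": 50, "dx": 0, "dy": 0, "dz": 0, "jaw": -1}, {"rx": 0, "ry": 0, "rz": 60, "dx": 0, "dy": 0, "dz": 0, "jaw": -1}, {"rx": 0, "ry": 0, "rz": 60, "dx": 0, "dy": 0, "dz": 0, "jaw": -1}, {"rx": 0, "ry": 0, "rz": 60, "dx": 0, "dy": 0, "dz": 0, "jaw": -1}]}}

```text
time_s: 14.8
position: [0.4936, -0.2155, 0.2955]
tool_rot: [3.133, 0.006, -1.387]
ft_force: [0.2, -0.4, 0.1]
opening: 1.0
```

Run:
```python
from h import *
wrist('w6'); s=manip.read_state();print(s['time_s'],s['position'],s['tool_rot'],s['joint_pos'])
b=cv2.imread('pics/w6.png')
print('pred',(proj('w6',(.503,-.313,.12))-[130,0])*2)
cv2.imwrite('pics/w6big.png',cv2.resize(b[0:300,130:430],(600,600),interpolation=cv2.INTER_CUBIC))
```

```text
14.85 [ 0.493647   -0.21562224  0.29583062] [ 3.13310683  0.00571544 -1.38786902] [-5.10921774e-01 -1.55427144e-01  1.79127488e+00 -1.03439310e-03
  1.51592374e+00  2.44778131e+00]
pred [[315.736369   206.49025333]]
```

View pics/w6big.png

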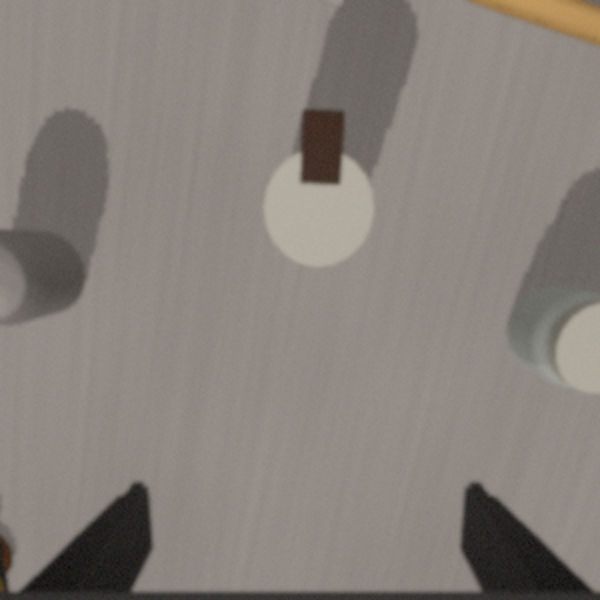

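The lid circle is centred near (319,208) and the tab points up, tip near (323,111). I fit these numerically.

Run:
```python
from h import *
b=cv2.imread('pics/w6.png'); g=b.astype(float).mean(2)[0:150,250:330]
w=(g>158).astype(np.uint8); n,l,st,ce=cv2.connectedComponentsWithStats(w); k=1+st[1:,4].argmax()
cnt=max(cv2.findContours((l==k).astype(np.uint8),0,2)[0],key=len); h=cv2.convexHull(cnt)[:,0].astype(float)
h=h[h[:,1]>h[:,1].min()+14]; P=unproj('w6',h+[250,0],.12)[:,:2]
A=np.c_[2*P,np.ones(len(P))]; s=np.linalg.lstsq(A,(P**2).sum(1),rcond=None)[0]; r=np.sqrt(s[2]+s[:2]@s[:2]); print('lid',s[:2],r)
d=(g<75); ys,xs=np.nonzero(d); ok=(ys>50)&(ys<95)&(xs>20)&(xs<60); ys,xs=ys[ok],xs[ok]
Q=unproj('w6',np.c_[xs+250,ys],.12)[:,:2]; m=Q.mean(0); U,S,V=np.linalg.svd(Q-m); v=V[0]; v=v*np.sign(v@(m-s[:2]))
a1=np.degrees(np.arctan2(*(v[::-1]))); a2=np.degrees(np.arctan2(*((m-s[:2])[::-1]))); print('tab axis',a1,'centre dir',a2,'dist',np.linalg.norm(m-s[:2]),len(Q))
T=tool(); yaw=np.degrees(np.arctan2(T[1,0],T[0,0])); print('tool yaw',yaw)
d=T[:3,:3].T@np.r_[s[:2]-T[:2,3],-T[2,3]+.09-.0188]; print('delta tool mm',d*1e3)
```

```text
lid [ 0.5016455  -0.31205662] 0.029151286720477797
tab axis -82.47023349956054 centre dir -82.505726768131 dist 0.03200352210842313 685
tool yaw -79.51903749971747
delta tool mm [ 97.56269233   7.77541596 224.15071524]
```

Call:
{"fn": "drive_tool", "kwargs": {"moves": [{"rx": 0.3, "ry": 0.2, "rz": 2, "dx": 45, "dy": 4, "dz": 10, "jaw": -1}, {"rx": 0.5, "ry": 0.3, "rz": 3, "dx": 90, "dy": 8, "dz": 40, "jaw": -1}, {"rx": 0.5, "ry": 0.3, "rz": 3, "dx": 97.5, "dy": 8, "dz": 80, "jaw": -1}, {"rx": 0.5, "ry": 0.3, "rz": 3, "dx": 97.5, "dy": 8, "dz": 115, "jaw": -1}, {"rx": 0.5, "ry": 0.3, "rz": 3, "dx": 97.5, "dy": 8, "dz": 130, "jaw": -1}, {"rx": 0.5, "ry": 0.3, "rz": 3, "dx": 97.5, "dy": 8, "dz": 135, "jaw": -1}, {"rx": 0.5, "ry": 0.3, "rz": 3, "dx": 97.5, "dy": 8, "dz": 135, "jaw": -1}]}}

```text
time_s: 15.72
position: [0.5029, -0.3126, 0.1616]
tool_rot: [-3.14, -0.001, -1.44]
ft_force: [0.3, 0.2, -0.6]
opening: 1.001
```

Run:
```python
from h import *
s=manip.read_state();T=tool();print(s['time_s'],s['position'],np.degrees(s['tool_rot']))
print(T[:3,:3].T@(np.array([.5016,-.3121,.068])-T[:3,3])*1e3)
```

```text
15.725 [ 0.50285172 -0.31262068  0.16158375] [-1.79923242e+02 -5.90735427e-02 -8.24823527e+01]
[-0.77645459  1.29820553 93.58134894]
```

Call:
{"fn": "drive_tool", "kwargs": {"moves": [{"rx": 0, "ry": 0, "rz": 0, "dx": 0, "dy": 1, "dz": 30, "jaw": -1}, {"rx": 0, "ry": 0, "rz": 0, "dx": -0.5, "dy": 1, "dz": 65, "jaw": -1}, {"rx": 0, "ry": 0, "rz": 0, "dx": -0.5, "dy": 1, "dz": 90, "jaw": -1}, {"rx": 0, "ry": 0, "rz": 0, "dx": -0.5, "dy": 1, "dz": 94, "jaw": -1}, {"rx": 0, "ry": 0, "rz": 0, "dx": -0.5, "dy": 1, "dz": 94, "jaw": 0.2}, {"rx": 0, "ry": 0, "rz": 0, "dx": -0.5, "dy": 1, "dz": 94, "jaw": 1}, {"rx": 0, "ry": 0, "rz": 0, "dx": -0.5, "dy": 1, "dz": 94, "jaw": 1}, {"rx": 0, "ry": 0, "rz": 0, "dx": -0.5, "dy": 1, "dz": 94, "jaw": 1}, {"rx": 0, "ry": 0, "rz": 0, "dx": -0.5, "dy": 1, "dz": 94, "jaw": 1}, {"rx": 0, "ry": 0, "rz": 0, "dx": -0.5, "dy": 1, "dz": 94, "jaw": 1}, {"rx": 0, "ry": 0, "rz": 0, "dx": -0.5, "dy": 1, "dz": 94, "jaw": 1}, {"rx": 0, "ry": 0, "rz": 0, "dx": -0.5, "dy": 1, "dz": 94, "jaw": 1}], "force": 25}}

```text
time_s: 17.23
position: [0.5025, -0.3127, 0.0683]
tool_rot: [-3.139, -0.002, -1.44]
ft_force: [0.7, -0.1, 4.1]
opening: 0.633
```

Call:
{"fn": "drive_tool", "kwargs": {"moves": [{"rx": 0, "ry": 0, "rz": 0, "dx": 0, "dy": 0, "dz": 0, "jaw": 1}, {"rx": 0, "ry": 0, "rz": 0, "dx": 0, "dy": 0, "dz": 0, "jaw": 1}, {"rx": 0, "ry": 0, "rz": 0, "dx": 0, "dy": 0, "dz": 0, "jaw": 1}]}}

```text
time_s: 17.6
position: [0.5025, -0.3127, 0.0683]
tool_rot: [-3.139, -0.002, -1.44]
ft_force: [1.5, -0.3, 3.8]
opening: 0.636
```

Run:
```python
from h import *
s=manip.read_state();print(s['time_s'],s['position'],np.degrees(s['tool_rot']),s['opening'],s['ft_force'])
```

```text
17.6 [ 0.50247037 -0.31268235  0.06831804] [-1.79864329e+02 -1.08483258e-01 -8.24822842e+01] 0.6362469527970592 [ 1.4888687  -0.27344054  3.80734746]
```

Call:
{"fn": "drive_tool", "kwargs": {"moves": [{"rx": 0, "ry": 0, "rz": 0, "dx": 0, "dy": 0, "dz": -15, "jaw": 1}, {"rx": 0, "ry": 0, "rz": 0, "dx": 0, "dy": 0, "dz": -45, "jaw": 1}, {"rx": 0, "ry": 0, "rz": -6, "dx": -15, "dy": -3, "dz": -80, "jaw": 1}, {"rx": 0, "ry": 0, "rz": -16, "dx": -45, "dy": -9, "dz": -90, "jaw": 1}, {"rx": 0, "ry": 0, "rz": -26, "dx": -80, "dy": -16, "dz": -90, "jaw": 1}, {"rx": 0, "ry": 0, "rz": -36, "dx": -115, "dy": -24, "dz": -90, "jaw": 1}, {"rx": 0, "ry": 0, "rz": -46, "dx": -150, "dy": -31, "dz": -90, "jaw": 1}, {"rx": 0, "ry": 0, "rz": -56, "dx": -185, "dy": -38, "dz": -90, "jaw": 1}, {"rx": 0, "ry": 0, "rz": -66, "dx": -220, "dy": -46, "dz": -90, "jaw": 1}, {"rx": 0, "ry": 0, "rz": -76, "dx": -250, "dy": -52, "dz": -90, "jaw": 1}, {"rx": 0, "ry": 0, "rz": -84, "dx": -270, "dy": -56, "dz": -90, "jaw": 1}, {"rx": 0, "ry": 0, "rz": -90, "dx": -280, "dy": -58, "dz": -90, "jaw": 1}]}}

```text
time_s: 19.1
position: [0.5218, -0.0261, 0.1568]
tool_rot: [3.14, 0.001, 0.136]
ft_force: [0.2, -0.7, -3.4]
opening: 0.638
```

Run:
```python
from h import *
s=manip.read_state();print(s['time_s'],s['position'],np.degrees(s['tool_rot']),s['opening'],s['ft_force'])
T=tool();print(T[:3,:3].T@(np.array([.5388,.155,T[2,3]])-T[:3,3])*1e3)
```

```text
19.1 [ 0.52177086 -0.02609241  0.15679359] [1.79935442e+02 2.89337543e-02 7.80545787e+00] 0.6384030956089917 [ 0.17815721 -0.74744933 -3.3883235 ]
[  41.46551167 -177.10170722   -0.22048825]
```

Call:
{"fn": "drive_tool", "kwargs": {"moves": [{"rx": 0, "ry": 0, "rz": -8, "dx": 5, "dy": -20, "dz": 0, "jaw": 1}, {"rx": 0, "ry": 0, "rz": -18, "dx": 12, "dy": -50, "dz": 0, "jaw": 1}, {"rx": 0, "ry": 0, "rz": -28, "dx": 20, "dy": -85, "dz": 0, "jaw": 1}, {"rx": 0, "ry": 0, "rz": -38, "dx": 28, "dy": -120, "dz": 0, "jaw": 1}, {"rx": 0, "ry": 0, "rz": -48, "dx": 35, "dy": -150, "dz": 0, "jaw": 1}, {"rx": 0, "ry": 0, "rz": -58, "dx": 40, "dy": -170, "dz": 0, "jaw": 1}, {"rx": 0, "ry": 0, "rz": -68, "dx": 41.5, "dy": -177, "dz": 0, "jaw": 1}, {"rx": 0, "ry": 0, "rz": -77, "dx": 41.5, "dy": -177, "dz": 0, "jaw": 1}, {"rx": 0, "ry": 0, "rz": -82.9, "dx": 41.5, "dy": -177, "dz": 0, "jaw": 1}, {"rx": 0, "ry": 0, "rz": -82.9, "dx": 41.5, "dy": -177, "dz": 0, "jaw": 1}, {"rx": 0, "ry": 0, "rz": -82.9, "dx": 41.5, "dy": -177, "dz": 0, "jaw": 1}]}}

```text
time_s: 20.48
position: [0.5383, 0.1547, 0.156]
tool_rot: [-3.14, 0.002, 1.582]
ft_force: [-0.0, -0.7, -4.3]
opening: 0.635
```

Run:
```python
from h import *
wrist('w7'); s=manip.read_state();T=tool();print(s['time_s'],s['position'],np.degrees(s['tool_rot']),s['opening'],s['ft_force'])
print(T[:3,:3].T@(np.array([.5388,.169,.069])-T[:3,3])*1e3)
# bar edges in this view, without viewing: print profile near predicted bar
print(proj('w7',[(.4388,.2355,.02),(.6368,.2379,.02),(.4386,.2061,.02),(.6386,.2087,.02),(.48,.237,.07),(.5964,.2384,.07)]).round(1))
```

```text
20.525 [0.53847046 0.15473138 0.15621694] [-1.7992907e+02  8.2560357e-02  9.0634598e+01] 0.6320419236789845 [ 0.41922495  0.11305007 -4.21556527]
[14.38975897  0.59550015 87.19562602]
[[183.1 121.4]
 [387.6 121.1]
 [185.3 152.2]
 [386.3 151.8]
 [214.2 119.7]
 [358.  119.5]]
```

Call:
{"fn": "drive_tool", "kwargs": {"moves": [{"rx": 0, "ry": 0, "rz": 0, "dx": 5, "dy": 0.5, "dz": 25, "jaw": 1}, {"rx": 0, "ry": 0, "rz": 0, "dx": 10, "dy": 0.5, "dz": 55, "jaw": 1}, {"rx": 0, "ry": 0, "rz": 0, "dx": 13, "dy": 0.5, "dz": 75, "jaw": 1}, {"rx": 0, "ry": 0, "rz": 0, "dx": 14, "dy": 0.5, "dz": 84, "jaw": 1}, {"rx": 0, "ry": 0, "rz": 0, "dx": 14, "dy": 0.5, "dz": 86, "jaw": 1}, {"rx": 0, "ry": 0, "rz": 0, "dx": 14, "dy": 0.5, "dz": 87, "jaw": 1}, {"rx": 0, "ry": 0, "rz": 0, "dx": 14, "dy": 0.5, "dz": 87, "jaw": 1}]}}

```text
time_s: 21.4
position: [0.5394, 0.1687, 0.0702]
tool_rot: [3.141, 0.001, 1.582]
ft_force: [0.3, 0.4, -3.0]
opening: 0.636
```

Call:
{"fn": "drive_tool", "kwargs": {"moves": [{"rx": 0, "ry": 0, "rz": 0, "dx": 1.2, "dy": 0, "dz": 0, "jaw": 1}, {"rx": 0, "ry": 0, "rz": 0, "dx": 2.4, "dy": 0, "dz": 0, "jaw": 1}, {"rx": 0, "ry": 0, "rz": 0, "dx": 3.6, "dy": 0, "dz": 0, "jaw": 1}, {"rx": 0, "ry": 0, "rz": 0, "dx": 4.8, "dy": 0, "dz": 0, "jaw": 1}, {"rx": 0, "ry": 0, "rz": 0, "dx": 5, "dy": 0, "dz": 0, "jaw": 1}]}}

```text
time_s: 22.02
position: [0.5393, 0.1738, 0.0702]
tool_rot: [3.141, 0.001, 1.582]
ft_force: [0.9, 0.5, -3.9]
opening: 0.636
```

Call:
{"fn": "drive_tool", "kwargs": {"moves": [{"rx": 0, "ry": 0, "rz": 0, "dx": 1, "dy": 0, "dz": 0, "jaw": 1}, {"rx": 0, "ry": 0, "rz": 0, "dx": 2, "dy": 0, "dz": 0, "jaw": 1}]}}

```text
time_s: 22.28
position: [0.5393, 0.1757, 0.0702]
tool_rot: [3.141, 0.001, 1.582]
ft_force: [0.0, -0.2, -3.6]
opening: 0.638
```

Call:
{"fn": "drive_tool", "kwargs": {"moves": [{"rx": 0, "ry": 0, "rz": 0, "dx": 0.5, "dy": 0, "dz": 0.7, "jaw": 1}, {"rx": 0, "ry": 0, "rz": 0, "dx": 1, "dy": 0, "dz": 0.7, "jaw": 1}]}}

```text
time_s: 22.52
position: [0.5394, 0.1766, 0.0695]
tool_rot: [3.141, 0.002, 1.582]
ft_force: [-0.9, -0.4, -2.9]
opening: 0.636
```

Call:
{"fn": "drive_tool", "kwargs": {"moves": [{"rx": 0, "ry": 0, "rz": 0, "dx": 0.5, "dy": 0, "dz": 0, "jaw": 1}, {"rx": 0, "ry": 0, "rz": 0, "dx": 1, "dy": 0, "dz": 0, "jaw": 1}]}}

```text
time_s: 22.78
position: [0.5394, 0.1773, 0.0696]
tool_rot: [3.141, 0.002, 1.582]
ft_force: [-0.6, -1.9, -2.1]
opening: 0.635
```

Call:
{"fn": "drive_tool", "kwargs": {"moves": [{"rx": 0, "ry": 0, "rz": 0, "dx": 0.5, "dy": 0, "dz": 0, "jaw": 1}, {"rx": 0, "ry": 0, "rz": 0, "dx": 1, "dy": 0, "dz": 0, "jaw": 1}]}}

```text
time_s: 23.02
position: [0.5394, 0.1782, 0.0697]
tool_rot: [3.141, 0.003, 1.582]
ft_force: [-0.3, -1.8, -2.7]
opening: 0.635
```

Call:
{"fn": "drive_tool", "kwargs": {"moves": [{"rx": 0, "ry": 0, "rz": 0, "dx": 0, "dy": 0, "dz": 0.8, "jaw": 1}, {"rx": 0, "ry": 0, "rz": 0, "dx": 0, "dy": 0, "dz": 1.4, "jaw": 1}, {"rx": 0, "ry": 0, "rz": 0, "dx": 0, "dy": 0, "dz": 1.4, "jaw": 1}]}}

```text
time_s: 23.4
position: [0.5397, 0.1781, 0.069]
tool_rot: [3.141, 0.003, 1.582]
ft_force: [-2.8, -3.8, 4.4]
opening: 0.639
```

Run:
```python
from h import *
s=manip.read_state();print(s['time_s'],s['position'],np.degrees(s['tool_rot']),s['ft_force'])
save(manip.get_image('side'),'side3');save(manip.get_image('scene'),'scene3');wrist('w8')
A=cv2.imread('pics/side3.png')[130:220,205:325];B=cv2.imread('pics/scene3.png')[140:230,295:415];C=cv2.imread('pics/w8.png')
r=lambda k,w,h:cv2.resize(k,(w,h),interpolation=cv2.INTER_CUBIC)
cv2.imwrite('pics/m4.png',np.vstack([np.hstack([r(A,400,300),r(B,400,300)]),r(C[60:270,:],800,300)]))
```

```text
23.4 [0.53967241 0.17812585 0.06903311] [1.79958886e+02 1.62245888e-01 9.06485155e+01] [-2.8213041  -3.84161484  4.38595956]
```

View pics/m4.png

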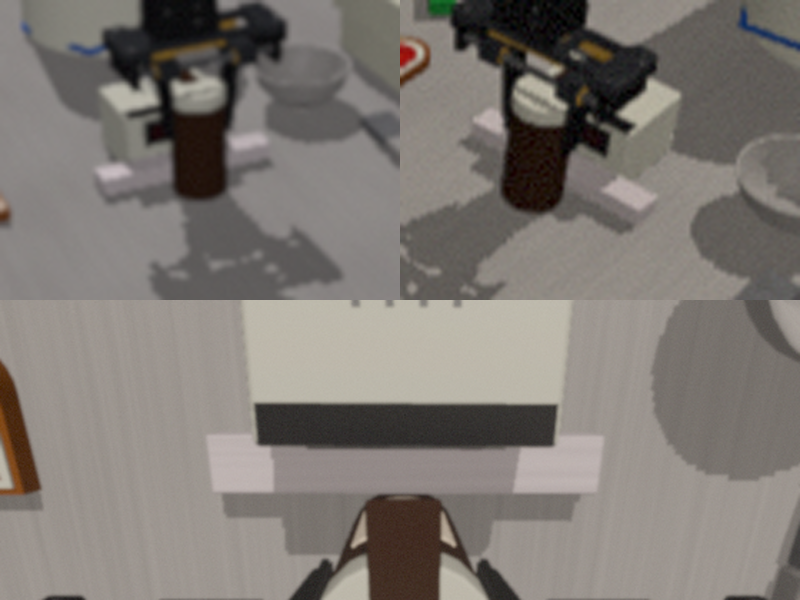

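Canister stands against the bar, centred (404 against bar centre 405), tab and label toward the scanner, with the bar still flush. Now I release and retreat upward.

Call:
{"fn": "drive_tool", "kwargs": {"moves": [{"rx": 0, "ry": 0, "rz": 0, "dx": 0, "dy": 0, "dz": -0.5, "jaw": 0.6}, {"rx": 0, "ry": 0, "rz": 0, "dx": 0, "dy": 0, "dz": -0.5, "jaw": -0.4}, {"rx": 0, "ry": 0, "rz": 0, "dx": 0, "dy": 0, "dz": -0.5, "jaw": -0.7}, {"rx": 0, "ry": 0, "rz": 0, "dx": 0, "dy": 0, "dz": -0.5, "jaw": -0.9}, {"rx": 0, "ry": 0, "rz": 0, "dx": 0, "dy": 0, "dz": -0.5, "jaw": -1}, {"rx": 0, "ry": 0, "rz": 0, "dx": 0, "dy": 0, "dz": -0.5, "jaw": -1}, {"rx": 0, "ry": 0, "rz": 0, "dx": 0, "dy": 0, "dz": -0.5, "jaw": -1}, {"rx": 0, "ry": 0, "rz": 0, "dx": 0, "dy": 0, "dz": -0.5, "jaw": -1}]}}

```text
time_s: 24.55
position: [0.5397, 0.1781, 0.0695]
tool_rot: [3.141, 0.003, 1.582]
ft_force: [-0.9, 0.4, -0.5]
opening: 0.997
```

Call:
{"fn": "drive_tool", "kwargs": {"moves": [{"rx": 0, "ry": 0, "rz": 0, "dx": 0, "dy": 0, "dz": -20, "jaw": -1}, {"rx": 0, "ry": 0, "rz": 0, "dx": 0, "dy": 0, "dz": -60, "jaw": -1}, {"rx": 0, "ry": 0, "rz": 0, "dx": 0, "dy": 0, "dz": -110, "jaw": -1}, {"rx": 0, "ry": 0, "rz": 0, "dx": -20, "dy": 0, "dz": -160, "jaw": -1}, {"rx": 0, "ry": 0, "rz": 0, "dx": -70, "dy": 0, "dz": -210, "jaw": -1}, {"rx": 0, "ry": 0, "rz": 0, "dx": -110, "dy": 0, "dz": -230, "jaw": -1}, {"rx": 0, "ry": 0, "rz": 0, "dx": -110, "dy": 0, "dz": -230, "jaw": -1}, {"rx": 0, "ry": 0, "rz": 0, "dx": -110, "dy": 0, "dz": -230, "jaw": -1}]}}

```text
time_s: 25.55
position: [0.5405, 0.0691, 0.3001]
tool_rot: [3.14, 0.002, 1.582]
ft_force: [-0.1, 0.4, 0.0]
opening: 1.003
```

Run:
```python
from h import *
s=manip.read_state();print(s['time_s'],s['position'],np.degrees(s['tool_rot']),s['opening'])
wrist('w9'); b=cv2.imread('pics/w9.png'); g=b.astype(float).mean(2)
P=proj('w9',[(.5394,.178,.12),(.5394,.2265,.118)]); print('pred lid,tab tip',P)
c0=P[0].astype(int); x0,y0=c0-45; sub=g[max(y0,0):y0+90,x0:x0+90]; y0=max(y0,0)
w=(sub>155).astype(np.uint8); n,l,st,ce=cv2.connectedComponentsWithStats(w); k=l[c0[1]+12-y0,c0[0]-x0]; print(n,k,st[k])
h=cv2.convexHull(max(cv2.findContours((l==k).astype(np.uint8),0,2)[0],key=len))[:,0]+0.; h=h[h[:,1]>c0[1]-y0-8]
Q=unproj('w9',h+[x0,y0],.12)[:,:2]; A=np.c_[2*Q,np.ones(len(Q))]; q=np.linalg.lstsq(A,(Q**2).sum(1),rcond=None)[0]; print('lid',q[:2],np.sqrt(q[2]+q[:2]@q[:2]))
ys,xs=np.nonzero(sub<75); ok=abs(xs+x0-c0[0])<14; ys,xs=ys[ok],xs[ok]; Q=unproj('w9',np.c_[xs+x0,ys+y0],.12)[:,:2]; ok=Q[:,1]<q[1]+.05; Q=Q[ok]; m=Q.mean(0)
print('tab dir',np.degrees(np.arctan2(*(m-q[:2])[::-1])),np.linalg.norm(m-q[:2]),len(Q))
save(manip.get_image('side'),'side4');save(manip.get_image('scene'),'scene4')
r=lambda k,w,h:cv2.resize(k,(w,h),interpolation=cv2.INTER_CUBIC)
S=cv2.imread('pics/side4.png');Z=cv2.imread('pics/scene4.png')
cv2.imwrite('pics/m5.png',np.vstack([np.hstack([r(Z[140:290,170:370],400,300),r(S[130:220,205:325],400,300)]),r(b[0:150,83:483],800,300)]))
```

```text
25.55 [0.54049114 0.06908873 0.30010709] [1.79934801e+02 1.28947234e-01 9.06293972e+01] 1.0034478375263414
pred lid,tab tip [[284.41240484  95.40748656]
 [284.97882022  45.94548672]]
3 2 [  17   20   54   55 2025]
lid [0.53728753 0.17697444] 0.028814904590809806
tab dir 90.43439745502991 0.030563630295211752 668
```

Run:
```python
from h import *
g=cv2.imread('pics/w9.png').astype(float).mean(2)
pr=proj('w9',[(.4388,.2355,.02),(.6368,.2379,.02),(.4386,.2061,.02),(.6386,.2087,.02)]); print(pr.round(1))
def edge(p,up): # strongest gradient, subpixel
    i=np.abs(p).argmax(); k=slice(max(i-2,0),i+3); w=np.abs(p[k]); return (np.arange(len(p))[k]*w).sum()/w.sum()
for X in (.46,.49,.585,.615):
    u,v=proj('w9',(X,.2074,.02))[0]; r0=int(v)-9; prof=g[r0:r0+18,int(u)-3:int(u)+4].mean(1); e=r0+.5+edge(np.minimum(np.diff(prof),0),0)
    print(X,'near edge y',unproj('w9',[(u,e)],.02)[0][:2].round(4))
for X,sg in((.438,1),(.638,-1)):
    u,v=proj('w9',(X,.222,.02))[0]; c0=int(u)-9; prof=g[int(v)-4:int(v)+5,c0:c0+18].mean(0); e=c0+.5+edge(np.diff(prof),0); print('end',unproj('w9',[(e,v)],.02)[0][:2])
u,v=proj('w9',(.5382,.237,.07))[0]
for X in(.48,.596):
    u,v=proj('w9',(X,.232,.07))[0]; v-=12;c0=int(u)-9; prof=g[int(v)-3:int(v)+4,c0:c0+18].mean(0); e=c0+.5+edge(np.diff(prof),0); print('strip end',unproj('w9',[(e,v)],.07)[0][:2])
# canister base in side/scene: dark-body bottom rows
for c in('side','scene'):
    h=cv2.imread(f'pics/{c}4.png').astype(float).mean(2); P=proj(c,[(.5394,.1775,.06)])[0]; 
    row=h[int(P[1])-1:int(P[1])+2,int(P[0])-20:int(P[0])+21].mean(0); d=np.nonzero(row<60)[0]; print(c,P.round(1),'dark cols',d.min()-20,d.max()-20)
    def ctr(z):
        p=proj(c,[(.5394,.1775,z)])[0]; r=h[int(p[1])-1:int(p[1])+2,int(p[0])-14:int(p[0])+15].mean(0); w=np.clip(85-r,0,None); return round(float((w*np.arange(-14,15)).sum()/w.sum()-p[0]%1),2)
    print('axis offset px vs upright z=.03,.05,.07,.09',[ctr(z) for z in(.03,.05,.07,.09)])
    for th in('canister','bar'): print(th,[(np.round(np.array(d['box'])*[560,420,560,420],1).tolist(),round(d['conf'],2)) for d in manip.boxes_of(c,th)][:2])
```

```text
[[209.7  55.3]
 [357.1  55.1]
 [210.8  79. ]
 [356.7  78.7]]
0.46 near edge y [0.46   0.2072]
0.49 near edge y [0.49   0.2076]
0.585 near edge y [0.585  0.2084]
0.615 near edge y [0.6149 0.2086]
end [0.4380414  0.22200045]
end [0.63734394 0.2219928 ]
strip end [0.48125341 0.24474619]
strip end [0.59399602 0.24473589]
side [264.5 171.6] dark cols -15 7
axis offset px vs upright z=.03,.05,.07,.09 [-0.34, -0.34, -4.16, -4.34]
canister [([231.6, 172.2, 284.5, 186.0], 0.72), ([254.6, 152.4, 276.3, 192.2], 0.57)]
bar [([232.4, 174.0, 283.8, 188.7], 0.74), ([139.1, 168.0, 182.4, 183.4], 0.7)]
scene [336.3 182.8] dark cols -9 20
axis offset px vs upright z=.03,.05,.07,.09 [-0.67, -0.62, 2.11, 4.95]
canister [([369.7, 223.2, 413.8, 263.5], 0.61), ([326.4, 160.6, 350.3, 203.0], 0.57)]
bar [([305.5, 127.1, 312.9, 142.4], 0.62)]
```

Run:
```python
from h import *
for n,f in(('w8',None),('w9',None)):
    b=cv2.imread(f'pics/{n}.png').astype(float)
    for X in(.525,.532,.539,.546,.553):
        u,v=proj(n,(X,.2080,.02))[0]; r=int(v)
        print(n,X,round(u,1),round(v,1),'rows from',r-6,b[r-6:r+10,int(u)-1:int(u)+2].mean((1,2)).round().astype(int).tolist())
# expected rows in w8: bar edge z=.02, and can front at z=.0/.02 for contact
print(proj('w8',[(.5394,.2080,.02),(.5394,.2080,.0),(.5394,.2070,.02),(.5394,.2070,0)]).round(1).tolist())
print('shadowed bench level',cv2.imread('pics/w8.png').astype(float).mean(2)[206:214,205:212].mean())
```

```text
w8 0.525 265.7 193.7 rows from 187 [140, 141, 141, 139, 138, 136, 135, 129, 109, 79, 49, 38, 41, 42, 46, 48]
w8 0.532 275.1 193.8 rows from 187 [141, 139, 140, 139, 138, 136, 135, 128, 107, 77, 76, 85, 78, 60, 50, 48]
w8 0.539 284.6 193.9 rows from 187 [141, 141, 141, 139, 138, 136, 135, 127, 108, 85, 90, 95, 83, 61, 49, 48]
w8 0.546 294.0 194.0 rows from 187 [140, 141, 142, 139, 138, 137, 134, 128, 105, 70, 45, 49, 50, 50, 48, 50]
w8 0.553 303.4 194.1 rows from 188 [140, 140, 140, 137, 136, 135, 132, 123, 106, 90, 69, 51, 48, 50, 50, 48]
w9 0.525 273.8 78.3 rows from 72 [92, 95, 92, 95, 95, 94, 93, 93, 93, 95, 96, 103, 122, 148, 163, 168]
w9 0.532 278.9 78.3 rows from 72 [48, 49, 50, 47, 51, 48, 49, 50, 48, 48, 53, 66, 101, 138, 161, 168]
w9 0.539 284.0 78.4 rows from 72 [46, 51, 49, 48, 48, 49, 47, 49, 47, 49, 52, 67, 101, 139, 161, 169]
w9 0.546 289.1 78.4 rows from 72 [50, 52, 48, 48, 48, 49, 49, 48, 50, 51, 51, 67, 103, 140, 161, 167]
w9 0.553 294.2 78.5 rows from 72 [160, 160, 160, 160, 159, 162, 159, 161, 160, 159, 161, 160, 164, 168, 168, 168]
[[285.1, 193.9], [284.9, 188.3], [285.1, 195.2], [284.9, 189.5]]
shadowed bench level 116.78571428571429
```

```bash
python3 -c "
from bench import manip
print(manip.read_state()['time_s'],manip.finish_job())"
```

```text
the job is handed in; nothing more can be done
25.9 None
```

The bar and canister are both placed as asked, and I handed the job in at 25.9 s of the 72 s allowed.

**Bar:** I gripped the bar, set it down just short of the scanner and let go. Then I pushed it flush with both open fingers until the force rose to 21 N and it stopped moving. From the wrist camera afterwards:
- Its near edge is parallel to the face within about 0.5°.
- Its middle is at x = 0.5377 m, against 0.5376 m for the scanner.

**Canister:** I lifted it upright, turned it about 173°, lowered it against the outer side of the bar and released it. The checks after release, also from the wrist camera:
- **Centring:** the lid centre is at x = 0.5373 m.
- **Direction:** the tab and label point at 90.4°, and the scanner direction is about 90.7°.
- **Contact with the bar:** the picture taken just before release shows no bench between the canister and the bar, and I felt about 2–4 N of contact. The figures after release could still allow a gap of up to about 1 mm, which is within the camera error.

**Checks that failed or were weak:**
- I could not view the last combined picture because the 12-picture limit was reached, so the final checks are numbers only.
- My check from the side and scene cameras that the canister is upright worked only on its lower part; higher up, other things in the picture confused it.
- The scene and side cameras differed from the wrist camera by 2–5 mm in x. I relied on the wrist camera, where bar, scanner and canister agree.
- I planned the path clear of the other items, but did not check their positions again at the end.

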